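# Seat the conical tube in the dry-block heater

## Task

Take the long tube with the tapered bottom from the slanted rest and stand it upright in the heater's conical well, lowering it in the grip (not dropping it) until its taper is fully home, then let go of it. Leave the short flat-bottomed tube lying in its place in the rest.

Things in the scene. Friction and masses are not known exactly. Their poses are not given: they have to be found in the camera images.
- tube: long white sample tube, 118 mm, 45 to 90 g. From the tip: 38 mm cone, 12 to 30 mm diameter; 30 mm cylinder to 92 mm; ribbed grey cap, 36 mm diameter, 92 to 118 mm. Origin at centre of tip, z along the tube to the cap. Starts leaning 25 degrees from vertical, cap towards the rest's -x (roughly to the robot). The trough under it ends 78 mm from the tip: the cap is free.
- flat_tube: short white tube, to be left alone: 100 mm long, 30 mm diameter down to a flat bottom, no taper, grey 36 mm cap. Origin at centre of bottom, z towards the cap. Leans in the rest's other place, parallel to the long tube, axes 90 mm apart.
- rest: slanted grey plastic tube rest, fixed: foot plate 150 x 190 x 10 mm, two troughs 45 mm to its +y and -y, 40 mm wide; either tube may lie in either. Origin at centre of underside, z up. Troughs lean 25 degrees from vertical towards its -x; a tube's tip is 30 mm above the bench and 30 mm to the origin's +x.
- well (a point): centre of the conical well's mouth, 95 mm above the bench, top of the aluminium block in the white heater (fixed, 220 x 190 mm, nothing higher than the mouth). z up, x along the 220 mm side. Mouth 37 mm wide, narrowing with the tube's own taper; the seated tube's tip is 52 mm straight below this point. The four 14 mm vial holes lie to its -y.
Not all that is in view belongs to the job. What is shaped like the tube but green or red is not meant.

How it is judged:
By the outcome, as a careful person would: the job done as asked, in the order asked, and still so for the second after the job is handed in, with the robot touching nothing.
It also fails if it takes over 38 s, if anything falls off the work surface, if the arm or the gripper's body presses on something with over 40 N, if the wrist force passes 120 N, or if a joint passes its speed limit or range.

## Robot

A 6-joint arm with a two-finger parallel gripper is mounted at the origin on the work surface. World frame = base frame: x ahead of the robot, y to its left, z up, the work surface at z = 0. Lengths are in mm, angles in rad, forces in N, time in s.
With the tool pointing down it reaches from about 275 to 850 mm from the base axis. Payload 19 kg.
Tool frame: the origin (TCP) lies at the very end of the fingers, on their centre line; the grasp point (between the pads) lies 19 mm behind it; z points along the fingers, y is the line along which they close (so a half turn about z gives the same grasp; the last joint's range is limited). The gripper opens to 85 mm and grips with 20 to 120 N. Pads are 22 mm wide; open, the fingers measure 114 mm over their backs; the gripper's body (76 mm by 85 mm) begins 54 mm behind the grasp point. The pads swing forward as they close: fully open they stand 13 mm farther back than shut.
Start: joints at [-1.27, 0.15, 1.437, -0, 1.554, -0.134], TCP at [242.177, -521.475, 196.867] pointing down, gripper open.
Joint ranges: [-2.8, 2.8], [-0.68, 2.1], [0.12, 2.68], [-1.39, 4.53], [0.16, 2.79], [-2.81, 2.81]. Speed limits (rad/s): [1.89, 1.89, 2.22, 3.01, 3.01, 3.01].

## Interface

Orientations are given as a unit quaternion [x, y, z, w].
In Python, from workcell import status, viewer, ticket, search_frame, cut_out, tip_of gives the robot as it stands.
- The arm moves only by the tool jog_arm, never from a script. Its argument "targets" is a list of rows, each a list of 7 numbers: the opening in per cent of the stroke, from 0 (shut) to 100 (fully open), then the shift along the tool's x, y, z in m, then the turn, a rotation vector about the tool's x, y, z in degrees. A call has 1 to 10 rows; each row shifts and turns the commanded pose from where the row before left it, along the tool's axes as they then stand; what a row does not reach is not made up. A row lasts 1/12 s, in which the tool goes at most 41.7 mm and 7.16 degrees, less where a joint would pass 70% of its speed; a pose out of reach is approached as far as the arm can. A call with a gripper value outside its range is refused whole. The fingers move at their own pace and stop on an object; "force" is the grip in N (left out, the last holds). Time passes only in rows, so rows that do not move let the fingers close. It gives the time, the measured TCP pose, the force, the opening and the grip force at its end, in the units of the state.
- status.observe(): the state, without advancing time (a new reading comes with each control period).
- viewer.get_image(name): name is "scene" or "top" or "wrist"; returns a dict with "image" (420x560x3 uint8, red, green, blue), "K" (3x3 intrinsics, pixels), "dist_coeffs" ([k1, k2, p1, p2, k3] as OpenCV has them; the pictures are not rectified), "eye" and "attitude" of the camera in the world; the wrist camera has in their place "tool_from_camera" (4x4, takes a point from camera to tool coordinates, whose origin is the TCP and whose axes are the flange's). Camera axes: x right, y up, looking along -z (the intrinsics and any distortion apply to the point x, -y, -z); pixel columns grow to the right and rows downward; lengths in mm; the calibration is good to about 2 mm. A picture is of the moment at which its call begins: read the wrist's pose just before it. There is no depth.
- ticket.job_done(): hands the job in; it is judged then, once.
Trained networks look in a picture, given as the dict that the camera call returned (one of the last four; its "shot" number tells which), for a name from the list of things; names that differ only in an ending like _2 or _b are one class to them, and where a whole thing is asked for, a point or a joint stands for the part that bears it (a point fixed in the world has none). Each returns a list of dicts, best first, with "conf" (0 to 1); they miss things now and then, are a little off and sometimes report something else, mostly with a low value. They report only what shows in the picture. A call takes as long as a camera call. They do not tell look-alikes from the thing itself.
- search_frame(query, picture): "centre" ([column, row] in pixels, amid what is visible of it).
- cut_out(query, picture): "region" (420x560 bool, what is visible of it) and "centre" ([column, row] in pixels, amid what is visible of it).
- tip_of(query, picture): "centre" ([column, row] in pixels: a listed point, or the origin of a listed thing).
The state is a dict: "time": time; "joint_pos": joint angles; "joint_vel": joint speeds; "effort": joint torques, N m; "tool_pos": TCP position; "tcp_rot": TCP orientation; "force": force on the tool from outside, world axes, zero at the start; "ft_torque": the same for the moment, N m; "gripper_width": opening from 0.0 (shut) to 1.0 (fully open); "grasp_force": force on a finger pad.
Only numpy, scipy, OpenCV 4.12 (cv2) and the standard library are available. Lean on these libraries where they do the work, as an engineer would, in place of code of your own. Each camera call takes 0.05 s, during which the arm holds its last target. There are 200 camera calls.

## Working session

There is one attempt and no reset: what is moved stays moved. The work goes in short steps, Python scripts to look and compute and a tool call to move; the robot and the scene stay as the last step left them, time stands still between calls to the robot, and variables do not carry over. Pictures are saved under pics/ and viewed, at most 10 in all, crops included, and the job is handed in when it is done.

Besides the shell and the picture viewer there is one more tool, called after "Request:" in YAML: its name, and indented under it one key for each argument. jog_arm: Moves the arm, as the interface text tells. Its arguments: {"type":"object","properties":{"targets":{"type":"array","items":{"type":"array","items":{"type":"number"}}},"force":{"type":"number"}},"required":["targets"]}

```bash
mkdir -p pics; cat > h.py <<'E'
import numpy as np, cv2
from scipy.spatial.transform import Rotation as R
from workcell import status, viewer, ticket, search_frame, cut_out, tip_of
def cam(p, st=None):
    if "eye" in p:
        a=np.array(p["attitude"],float); Rm=R.from_quat(a).as_matrix() if a.size==4 else a.reshape(3,3)
        return np.array(p["eye"],float),Rm
    T=np.array(p["tool_from_camera"],float); Rt=R.from_quat(st["tcp_rot"]).as_matrix()
    return np.array(st["tool_pos"])+Rt@T[:3,3], Rt@T[:3,:3]
def ray(p,uv,st=None):
    e,Rm=cam(p,st)
    n=cv2.undistortPoints(np.array([[uv]],float),np.array(p["K"],float),np.array(p["dist_coeffs"],float))[0,0]
    d=Rm@np.array([n[0],-n[1],-1]); return e,d/np.linalg.norm(d)
def onz(p,uv,z,st=None):
    e,d=ray(p,uv,st); return e+d*(z-e[2])/d[2]
def proj(p,X,st=None):
    e,Rm=cam(p,st); c=(np.atleast_2d(X)-e)@Rm; c=c*[1,-1,-1]
    return cv2.projectPoints(c,np.zeros(3),np.zeros(3),np.array(p["K"],float),np.array(p["dist_coeffs"],float))[0][:,0]
def meet(rays):
    A=sum(np.eye(3)-np.outer(d,d) for e,d in rays); b=sum((np.eye(3)-np.outer(d,d))@e for e,d in rays)
    return np.linalg.solve(A,b)
def save(p,n): cv2.imwrite("pics/"+n,p["image"][:,:,::-1])
E
python3 - <<'E'
from h import *
np.set_printoptions(precision=1,suppress=True)
s=status.observe();print(s["time"],s["tool_pos"],s["tcp_rot"],s["gripper_width"])
P={}
for n in("scene","top"):
    p=viewer.get_image(n);save(p,n+".png")
    print(n,p["eye"],p["attitude"],p["K"][0],p["dist_coeffs"])
    for q in("tube","flat_tube","rest","well"):
        for d in tip_of(q,p): print(" tip",q,np.array(d["centre"]),round(d["conf"],2))
        for d in search_frame(q,p): print(" ctr",q,np.array(d["centre"]),round(d["conf"],2))
a,b=[cv2.imread(f"pics/{n}.png") for n in("scene","top")]
E
```

```text
0.0 [ 242.1 -521.3  196.3] [ 1.   0.2 -0.  -0. ] 1.0002557094498814
scene [ 792.5 -486.5  855.8] [0.3 0.1 0.3 0.9] [434.9   0.  282.9] [-0.1  0.   0.   0.   0. ]
 tip tube [300.3 247.3] 0.93
 tip tube [248.5 201.6] 0.8
 tip tube [306.4 378.6] 0.77
 tip tube [156.1 220.9] 0.62
 tip tube [194.8 369.3] 0.57
 ctr tube [222.7 189.4] 0.97
 ctr tube [206.3 335.4] 0.97
 ctr tube [164.8 249.5] 0.86
 ctr tube [272.3 392. ] 0.82
 ctr tube [287.8 224.3] 0.59
 tip flat_tube [277.2 279.3] 0.94
 ctr flat_tube [266.7 265.4] 0.97
 ctr flat_tube [357.6 134. ] 0.74
 tip rest [279.7 262.8] 0.96
 ctr rest [279.9 266.8] 0.63
 tip well [374.8 115.4] 0.96
 ctr well [358.4 135.7] 0.92
top [461.7 -64.8 971.2] [ 0.  -0.  -0.7  0.7] [407.6   0.  277.1] [-0.1  0.   0.   0.   0. ]
 tip tube [286.  252.2] 0.87
 tip tube [436.6 200.9] 0.7
 tip tube [305. 183.] 0.66
 tip tube [393.8 128.8] 0.66
 tip tube [348.7 316. ] 0.61
 ctr tube [283.7 278.9] 0.77
 ctr tube [409.2 204. ] 0.72
 ctr tube [418.4 146. ] 0.7
 ctr tube [366.8 294.4] 0.66
 ctr tube [307.8 193.3] 0.65
 tip flat_tube [343.9 179.9] 0.6
 ctr flat_tube [344.9 189.4] 0.55
 tip rest [321.4 195.2] 0.64
 ctr rest [321.  199.2] 0.82
 tip well [144.7 176.2] 0.82
 ctr well [159.  190.2] 0.58
```

View pics/scene.png

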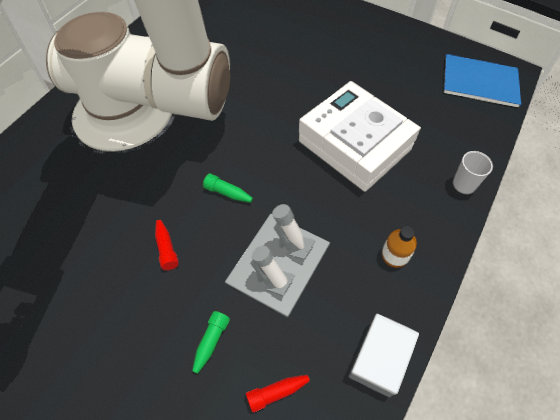

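View pics/top.png

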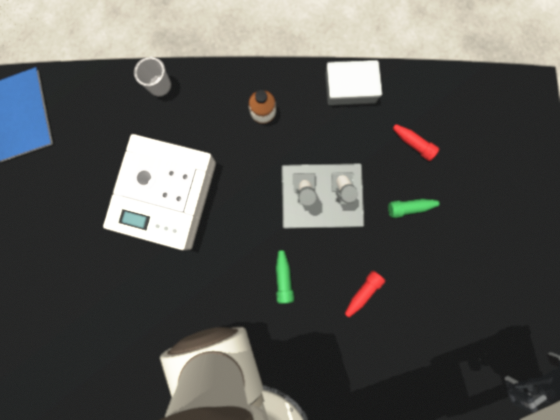

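The scene view shows the rest at about (280,263) with two white tubes, caps at (283,213) and (262,254). The heater is at (358,135), with its well at (376,117). 

Possible mix-ups for the tube, by scene pixel:
- **White tube A:** (288,224)
- **White tube B, probably the flat one:** (266,265)
- **Green:** (228,190) and (208,340)
- **Red:** (165,248) and (275,392)

Only A and B are white. I'll check which is longer and tapered in a close crop.

```bash
python3 - <<'E'
from h import *
np.set_printoptions(precision=1,suppress=True)
S=viewer.get_image("scene");T=viewer.get_image("top")
a=cv2.resize(S["image"][195:315,220:340],(480,480),interpolation=3)
b=cv2.resize(T["image"][155:235,273:373],None,fx=3.2,fy=3.2,interpolation=3)
b=cv2.copyMakeBorder(b,0,480-b.shape[0],0,0,0)
cv2.imwrite("pics/crop.png",np.hstack([a,b])[:,:,::-1])
best=lambda f,q,p:f(q,p)[0]["centre"]
ws,wt=best(tip_of,"well",S),best(tip_of,"well",T)
print("well",onz(S,ws,95),onz(T,wt,95),meet([ray(S,ws),ray(T,wt)]))
print("rest",onz(S,best(tip_of,"rest",S),0),onz(T,best(tip_of,"rest",T),0))
for n,us,ut in(("A",(300.3,247.3),(305,183)),("B",(277.2,279.3),(343.9,179.9))):
    print(n,onz(S,us,30),onz(T,ut,30))
# rest orientation by foot plate
for n,p in(("S",S),("T",T)):
    for d in cut_out("rest",p)[:1]:
        c=cv2.findContours(d["region"].astype(np.uint8),0,1)[0];c=max(c,key=cv2.contourArea)[:,0].astype(float)
        w=np.array([onz(p,u,10)[:2] for u in c]).astype(np.float32)
        print(n,d["conf"],cv2.minAreaRect(w))
    for d in cut_out("well",p)[:1]:
        c=cv2.findContours(d["region"].astype(np.uint8),0,1)[0];c=max(c,key=cv2.contourArea)[:,0].astype(float)
        print("heater",cv2.minAreaRect(np.array([onz(p,u,90)[:2] for u in c]).astype(np.float32)))
E
```

```text
well [616.6 238.3  95. ] [616.  238.6  95. ] [616.3 239.   94.1]
rest [ 597.8 -169.5    0. ] [ 591.6 -170.     0. ]
A [ 620.4 -119.3   30. ] [ 616.3 -122.5   30. ]
B [ 615.9 -206.    30. ] [ 624.2 -213.8   30. ]
S 0.63 ((592.1375732421875, -165.74652099609375), (151.93600463867188, 194.29713439941406), 1.8647615909576416)
heater ((598.1373901367188, 181.74761962890625), (239.57777404785156, 239.5573272705078), 75.6511459350586)
T 0.95 ((590.2400512695312, -164.43923950195312), (150.38037109375, 189.96888732910156), 1.5330911874771118)
heater ((587.1463012695312, 201.06439208984375), (206.49461364746094, 219.68865966796875), 75.41429901123047)
```

View pics/crop.png

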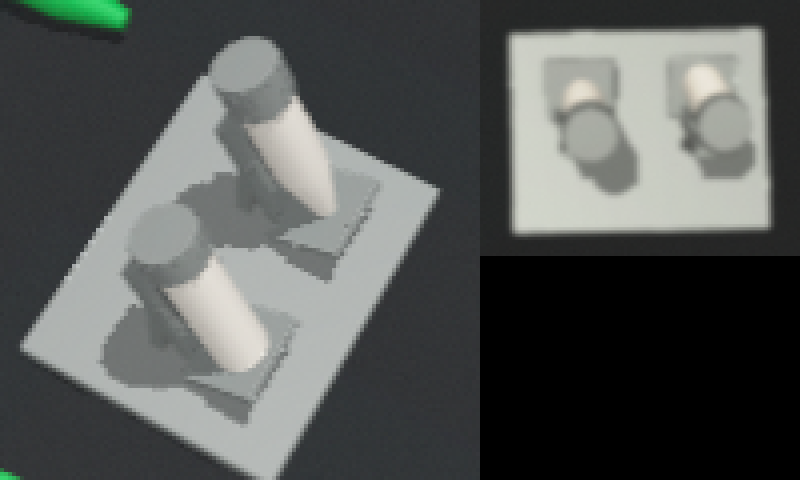

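The crop settles it. Tube A (scene 288,224; top 307,193) is long and narrows to its tip, while B ends flat. The rest is at about (591,-165) with a yaw of about +1.5°. Next I'll plan a pregrasp along A's axis.

```bash
cat > plan.py <<'E'
from h import *
yaw=np.radians(1.5)
ax=R.from_euler("z",yaw).apply([-np.sin(np.radians(25)),0,np.cos(np.radians(25))])
tip=np.array([619.5,-119.3,30.])
def tool_rot(zaxis,y0):
    z=zaxis/np.linalg.norm(zaxis); y=y0-z*(y0@z); y/=np.linalg.norm(y)
    return R.from_matrix(np.column_stack([np.cross(y,z),y,z]))
def rows(pos,rot,gp,gr,n,g=100):
    p=np.array(pos,float);r=rot;out=[]
    for i in range(n):
        k=1/(n-i); sh=np.round(r.inv().apply((gp-p)*k)/1000,3); tv=np.round(np.degrees((r.inv()*gr).as_rotvec())*k,1)
        out.append([g]+sh.tolist()+tv.tolist()); p=p+r.apply(sh*1000); r=r*R.from_rotvec(np.radians(tv))
    for i in range(0,n,10): print(out[i:i+10])
    print("end",p.round(1),"goal",np.round(gp,1),"deg off",np.degrees((r.inv()*gr).magnitude()).round(2))
    return p,r
E
python3 - <<'E'
from plan import *
np.set_printoptions(precision=3,suppress=True)
s=status.observe();r=R.from_quat(s["tcp_rot"]);print(r.as_matrix())
yd=R.from_euler("z",yaw).apply([0,1,0])
if r.as_matrix()[:,1]@yd<0: yd=-yd
G=tool_rot(-ax,yd);print(G.as_matrix(),np.degrees((r.inv()*G).magnitude()))
rows(s["tool_pos"],r,tip+ax*(86+130),G,20)
print(viewer.get_image("wrist")["tool_from_camera"])
E
```

```text
[[ 0.907  0.421 -0.   ]
 [ 0.421 -0.907  0.   ]
 [ 0.    -0.    -1.   ]]
[[ 0.906  0.026  0.422]
 [ 0.024 -1.     0.011]
 [ 0.423 -0.    -0.906]] 34.12514456259398
[[100, 0.021, -0.012, -0.001, -0.3, 1.2, 1.2], [100, 0.021, -0.013, -0.001, -0.3, 1.2, 1.2], [100, 0.021, -0.013, -0.001, -0.2, 1.2, 1.1], [100, 0.021, -0.013, -0.0, -0.3, 1.2, 1.2], [100, 0.02, -0.014, 0.0, -0.2, 1.2, 1.1], [100, 0.02, -0.014, 0.0, -0.3, 1.2, 1.2], [100, 0.02, -0.015, 0.001, -0.2, 1.2, 1.1], [100, 0.02, -0.015, 0.001, -0.3, 1.2, 1.2], [100, 0.019, -0.015, 0.001, -0.2, 1.3, 1.1], [100, 0.019, -0.016, 0.002, -0.3, 1.2, 1.2]]
[[100, 0.018, -0.016, 0.002, -0.2, 1.3, 1.1], [100, 0.018, -0.017, 0.003, -0.3, 1.2, 1.2], [100, 0.018, -0.017, 0.003, -0.2, 1.3, 1.1], [100, 0.017, -0.017, 0.003, -0.3, 1.2, 1.2], [100, 0.017, -0.018, 0.003, -0.2, 1.3, 1.1], [100, 0.016, -0.018, 0.004, -0.3, 1.2, 1.2], [100, 0.016, -0.018, 0.004, -0.2, 1.3, 1.1], [100, 0.016, -0.019, 0.004, -0.3, 1.2, 1.2], [100, 0.015, -0.019, 0.005, -0.2, 1.3, 1.1], [100, 0.015, -0.019, 0.004, -0.3, 1.2, 1.2]]
end [ 528.3 -121.4  226.3] goal [ 528.2 -121.7  225.8] deg off 0.07
[[  -0.       0.957    0.291   74.124]
 [   1.       0.       0.       0.076]
 [   0.       0.291   -0.957 -177.346]
 [   0.       0.       0.       1.   ]]
```

Request:
jog_arm:
  targets:
    - [100, 0.021, -0.012, -0.001, -0.3, 1.2, 1.2]
    - [100, 0.021, -0.013, -0.001, -0.3, 1.2, 1.2]
    - [100, 0.021, -0.013, -0.001, -0.2, 1.2, 1.1]
    - [100, 0.021, -0.013, 0, -0.3, 1.2, 1.2]
    - [100, 0.02, -0.014, 0, -0.2, 1.2, 1.1]
    - [100, 0.02, -0.014, 0, -0.3, 1.2, 1.2]
    - [100, 0.02, -0.015, 0.001, -0.2, 1.2, 1.1]
    - [100, 0.02, -0.015, 0.001, -0.3, 1.2, 1.2]
    - [100, 0.019, -0.015, 0.001, -0.2, 1.3, 1.1]
    - [100, 0.019, -0.016, 0.002, -0.3, 1.2, 1.2]

```text
time: 2.28
tool_pos: [385.7, -320.6, 211.9]
tcp_rot: [0.988, 0.114, 0.108, -0.001]
force: [0.6, -0.5, -0.3]
gripper_width: 0.999
grasp_force: 0.0
```

Request:
jog_arm:
  targets:
    - [100, 0.018, -0.016, 0.002, -0.2, 1.3, 1.1]
    - [100, 0.018, -0.017, 0.003, -0.3, 1.2, 1.2]
    - [100, 0.018, -0.017, 0.003, -0.2, 1.3, 1.1]
    - [100, 0.017, -0.017, 0.003, -0.3, 1.2, 1.2]
    - [100, 0.017, -0.018, 0.003, -0.2, 1.3, 1.1]
    - [100, 0.016, -0.018, 0.004, -0.3, 1.2, 1.2]
    - [100, 0.016, -0.018, 0.004, -0.2, 1.3, 1.1]
    - [100, 0.016, -0.019, 0.004, -0.3, 1.2, 1.2]
    - [100, 0.015, -0.019, 0.005, -0.2, 1.3, 1.1]
    - [100, 0.015, -0.019, 0.004, -0.3, 1.2, 1.2]

```text
time: 3.12
tool_pos: [528.8, -120.3, 226.4]
tcp_rot: [0.976, 0.012, 0.217, -0.003]
force: [0.2, -1.0, -0.1]
gripper_width: 0.994
grasp_force: 0.0
```

```bash
python3 - <<'E'
from plan import *
np.set_printoptions(precision=1,suppress=True)
viewer.get_image("top")
s=status.observe();p=viewer.get_image("wrist")
print(s["time"],s["tool_pos"],s["force"],s["joint_pos"],s["joint_vel"])
im=p["image"].copy()
c=proj(p,np.array([tip,tip+ax*92,tip+ax*118]),s);print("pred",c)
u=np.cross(ax,[0,1,0]);u/=np.linalg.norm(u);v=np.cross(ax,u)
t=np.linspace(0,6.28,40)
ring=tip+ax*118+18*(np.cos(t)[:,None]*u+np.sin(t)[:,None]*v)
cv2.polylines(im,[proj(p,ring,s).round().astype(int)],True,(255,0,255),1)
for q in("tube","flat_tube","rest"):
    for d in tip_of(q,p)[:3]+search_frame(q,p)[:3]: print(q,np.array(d["centre"]),round(d["conf"],2))
cv2.imwrite("pics/w1.png",im[:,:,::-1])
E
```

```text
3.1667 [ 530.2 -117.7  226.9] [0.6 0.  0.6] [-0.5 -0.2  1.8  0.2  1.2  1. ] [-0.1  0.  -0.   0.   0.1 -0.2]
pred [[281.8 173.2]
 [282.8 193.5]
 [283.1 201.5]]
tube [280.4 172.3] 0.91
tube [458.4  72.4] 0.68
tube [231.2 317. ] 0.67
tube [498.  224.6] 0.95
tube [507.7 103.9] 0.82
tube [281.1 196.6] 0.72
flat_tube [358.3 175.2] 0.92
flat_tube [377.2 187.5] 0.8
rest [317.6 216.6] 0.6
```

View pics/w1.png

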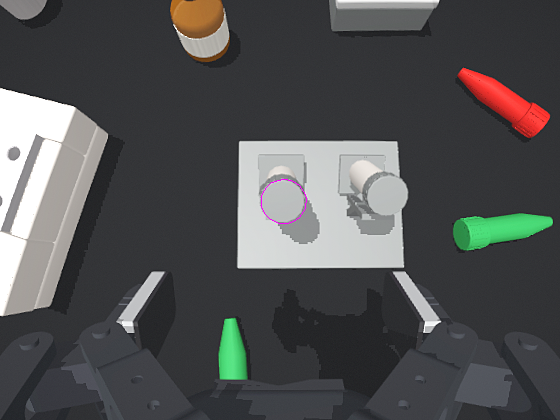

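The predicted cap ring lands on cap A at (283,201), and the tapered tip shows at (281,173), so the estimate holds. B's cap is at (383,193), clear of the fingers. I'll approach along the axis.

```bash
python3 - <<'E'
from plan import *
np.set_printoptions(precision=2,suppress=True)
s=status.observe();r=R.from_quat(s["tcp_rot"]);print(s["tool_pos"])
G=tool_rot(-ax,R.from_euler("z",yaw).apply([0,-1,0]))
rows(s["tool_pos"],r,tip+ax*84,G,9)
E
```

```text
[ 528.08 -122.28  226.19]
[[100, 0.0, -0.0, 0.015, 0.0, 0.0, -0.0], [100, 0.0, -0.0, 0.015, 0.0, 0.0, -0.0], [100, 0.0, -0.0, 0.015, 0.0, 0.0, -0.0], [100, 0.0, -0.0, 0.015, 0.0, 0.0, -0.0], [100, 0.0, -0.0, 0.014, 0.0, 0.0, -0.0], [100, 0.0, -0.0, 0.015, 0.0, 0.0, -0.0], [100, 0.0, -0.0, 0.014, 0.0, 0.0, -0.0], [100, 0.0, -0.0, 0.015, 0.0, 0.0, -0.0], [100, 0.0, -0.001, 0.014, 0.1, 0.1, -0.1]]
end [ 583.7 -120.   106.5] goal [ 584.  -120.2  106.1] deg off 0.06
```

Request:
jog_arm:
  targets:
    - [100, 0, 0, 0.015, 0, 0, 0]
    - [100, 0, 0, 0.015, 0, 0, 0]
    - [100, 0, 0, 0.015, 0, 0, 0]
    - [100, 0, 0, 0.015, 0, 0, 0]
    - [100, 0, 0, 0.015, 0, 0, 0]
    - [100, 0, 0, 0.015, 0, 0, 0]
    - [100, 0, 0, 0.014, 0, 0, 0]
    - [100, 0, 0, 0.014, 0, 0, 0]
    - [100, 0, -0.001, 0.014, 0, 0, 0]
    - [100, 0, 0, 0, 0, 0, 0]

```text
time: 4.35
tool_pos: [583.4, -119.4, 103.9]
tcp_rot: [0.977, 0.012, 0.215, -0.003]
force: [-0.3, 0.9, -0.9]
gripper_width: 1.001
grasp_force: 0.0
```

```bash
python3 - <<'E'
from plan import *
np.set_printoptions(precision=1,suppress=True)
s=status.observe();p=viewer.get_image("wrist");save(p,"w2.png")
print(s["time"],s["tool_pos"],tip+ax*84,s["force"])
print(proj(p,np.array([tip+ax*118]),s))
E
```

```text
4.35 [ 583.4 -119.4  103.9] [ 584.  -120.2  106.1] [-0.3  0.9 -0.9]
[[280.1 275.1]]
```

View pics/w2.png

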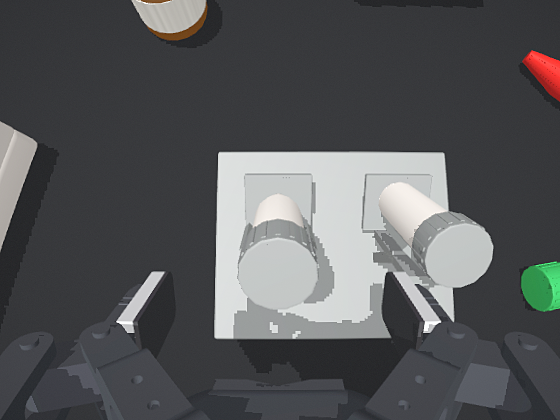

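The cap centre is at (278,272), midway between the fingers (about 145 and 415) and within 3 px of the prediction. Closing now.

Request:
jog_arm:
  force: 45
  targets:
    - [25, 0, 0, 0, 0, 0, 0]
    - [20, 0, 0, 0, 0, 0, 0]
    - [20, 0, 0, 0, 0, 0, 0]
    - [20, 0, 0, 0, 0, 0, 0]
    - [20, 0, 0, 0, 0, 0, 0]
    - [20, 0, 0, 0, 0, 0, 0]
    - [20, 0, 0, 0, 0, 0, 0]
    - [20, 0, 0, 0, 0, 0, 0]

```text
time: 5.07
tool_pos: [584.0, -119.1, 106.7]
tcp_rot: [0.976, 0.012, 0.216, -0.002]
force: [0.6, -0.1, 0.2]
gripper_width: 0.204
grasp_force: 0.0
```

```bash
python3 - <<'E'
from plan import *
np.set_printoptions(precision=1,suppress=True)
s=status.observe();p=viewer.get_image("wrist");q=viewer.get_image("scene")
print(s["time"],s["tool_pos"],s["gripper_width"],s["grasp_force"])
a=cv2.resize(q["image"][170:320,190:340],(420,420),interpolation=3)
cv2.imwrite("pics/w3.png",cv2.resize(np.hstack([p["image"],a]),None,fx=.8,fy=.8)[:,:,::-1])
E
```

```text
5.0667 [ 584.  -119.1  106.7] 0.20384741613179178 0.0
```

View pics/w3.png

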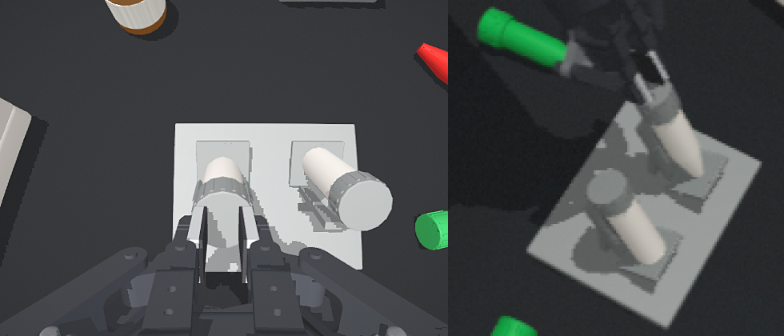

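The fingers (tips near (275,268) in the wrist view) seem to have closed just above or behind the cap rather than on it. I'll overlay where the TCP and cap should appear, to find the offset.

```bash
python3 - <<'E'
from plan import *
np.set_printoptions(precision=1,suppress=True)
p=viewer.get_image("wrist");q=viewer.get_image("scene");s=status.observe();r=R.from_quat(s["tcp_rot"])
t0=np.array(s["tool_pos"]);print(p["K"],t0, r.as_matrix()[:,2],-ax)
line=np.array([t0+r.apply([0,0,-d]) for d in(0,19,40)])
t=np.linspace(0,6.28,40)[:,None];u=np.cross(ax,[0,1,0]);u/=np.linalg.norm(u);v=np.cross(ax,u)
rings=[tip+ax*h+18*(np.cos(t)*u+np.sin(t)*v) for h in(92,118)]
o=[]
for c,(x0,y0,x1,y1) in((p,(200,180,360,340)),(q,(225,170,325,270))):
    k=400/(x1-x0); im=cv2.resize(c["image"][y0:y1,x0:x1],(400,400),interpolation=2)
    f=lambda X:((proj(c,X,s)-[x0,y0]+.5)*k).round().astype(int)
    for g in rings: cv2.polylines(im,[f(g)],True,(255,0,255),1)
    for w,col in zip(f(line),((255,0,0),(0,255,0),(0,128,255))): cv2.circle(im,tuple(map(int,w)),4,col,-1)
    o.append(im)
cv2.imwrite("pics/w4.png",np.hstack(o)[:,:,::-1])
E
```

```text
[[360.    0.  278.3]
 [  0.  360.  209.7]
 [  0.    0.    1. ]] [ 584.  -119.1  106.6] [ 0.4  0.  -0.9] [ 0.4  0.  -0.9]
```

View pics/w4.png

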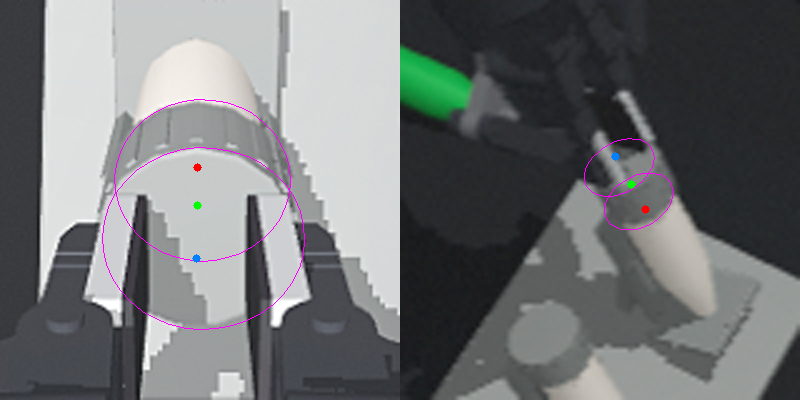

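```bash
python3 - <<'E'
from plan import *
np.set_printoptions(precision=1,suppress=True)
p=viewer.get_image("wrist");q=viewer.get_image("scene");s=status.observe();r=R.from_quat(s["tcp_rot"]);t0=np.array(s["tool_pos"])
for wu,su in(((258.8,258),(288.8,204.5)),((299.2,258),(283,215.7))):
    X=meet([ray(p,wu,s),ray(q,su)]);print(X,"tool",r.inv().apply(X-t0),"reproj",proj(p,X,s),proj(q,X))
print("cap end in tool",r.inv().apply(tip+ax*118-t0))
# capture full-cap view: enlarge both for pad detail
a=cv2.resize(q["image"][175:245,245:325],(800,700)[:2],interpolation=2)[:600]
cv2.imwrite("pics/w5.png",a[:,:,::-1])
E
```

```text
[ 580.3 -109.7  155. ] tool [ 17.3  -9.4 -45.3] reproj [[254.3 250.2]] [[286.9 204.6]]
[ 579.8 -127.5  139. ] tool [  9.6   8.3 -31.2] reproj [[296.9 253.5]] [[281.8 215.6]]
cap end in tool [ -0.3   1.2 -33.6]
```

View pics/w5.png

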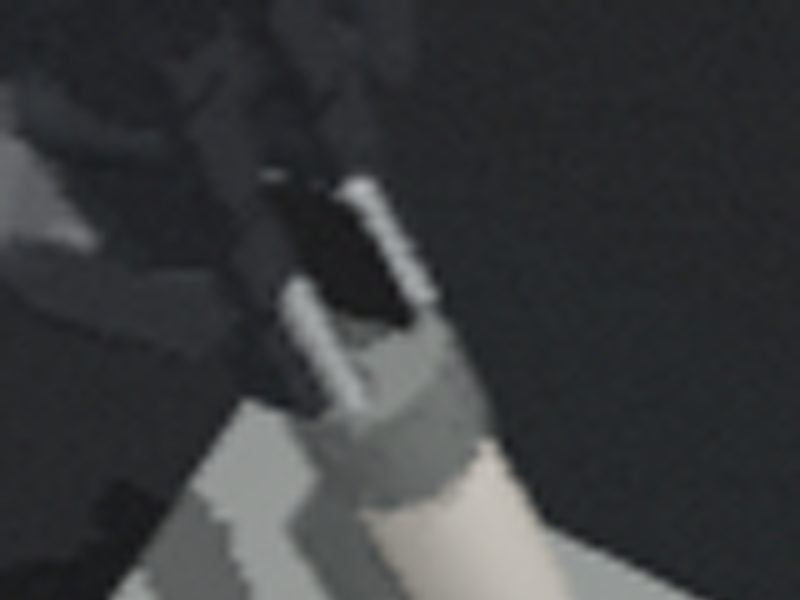

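Both views agree that the pads stop just above the cap face, about 35 mm short of the reported TCP. They closed on nothing, and the cap is still standing. I'll open partway, go further down along the axis and close again.

Request:
jog_arm:
  targets:
    - [68, 0, 0, 0, 0, 0, 0]
    - [68, 0, 0, 0, 0, 0, 0]
    - [68, 0, 0, 0, 0, 0, 0]
    - [68, 0, 0.001, 0, 0, 0, 0]
    - [68, 0, 0, 0.006, 0, 0, 0]
    - [68, 0, 0, 0.006, 0, 0, 0]
    - [68, 0, 0, 0.006, 0, 0, 0]
    - [68, 0, 0, 0.006, 0, 0, 0]
    - [68, 0, 0, 0.006, 0, 0, 0]
    - [68, 0, 0, 0, 0, 0, 0]

```text
time: 6.2
tool_pos: [596.5, -119.5, 77.7]
tcp_rot: [0.976, 0.012, 0.215, -0.003]
force: [-0.4, -0.1, -1.5]
gripper_width: 0.68
grasp_force: 0.0
```

Request:
jog_arm:
  force: 45
  targets:
    - [30, 0, 0, 0, 0, 0, 0]
    - [30, 0, 0, 0, 0, 0, 0]
    - [30, 0, 0, 0, 0, 0, 0]
    - [30, 0, 0, 0, 0, 0, 0]
    - [30, 0, 0, 0, 0, 0, 0]
    - [30, 0, 0, 0, 0, 0, 0]

```text
time: 6.7
tool_pos: [596.8, -119.7, 79.7]
tcp_rot: [0.976, 0.012, 0.216, -0.002]
force: [-0.8, 2.4, 2.0]
gripper_width: 0.405
grasp_force: 44.8
```

```bash
python3 - <<'E'
from plan import *
np.set_printoptions(precision=1,suppress=True)
p=viewer.get_image("wrist");q=viewer.get_image("scene");s=status.observe()
print(s["time"],s["tool_pos"],s["gripper_width"],s["grasp_force"],s["force"])
a=cv2.resize(q["image"][170:270,240:340],(420,420),interpolation=3)
cv2.imwrite("pics/w6.png",cv2.resize(np.hstack([p["image"][:,120:480],a]),None,fx=1,fy=1)[:,:,::-1])
E
```

```text
6.8 [ 596.8 -119.7   79.7] 0.40764100110440515 44.88016068935394 [-0.4  2.3  3.6]
```

View pics/w6.png

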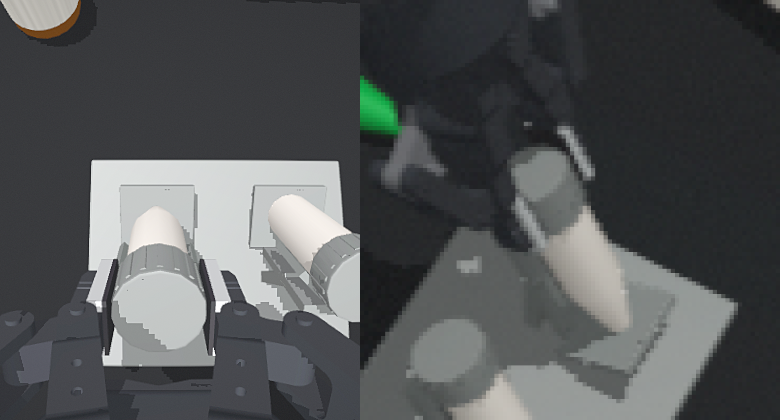

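The grip is good: opening 0.41 (about 35 mm), 45 N, with the cap at (160,305) between the pads in the left panel. I'll withdraw along the axis.

Request:
jog_arm:
  targets:
    - [30, 0, 0, -0.004, 0, 0, 0]
    - [30, 0, 0, -0.008, 0, 0, 0]
    - [30, 0, 0, -0.012, 0, 0, 0]
    - [30, 0, 0, -0.014, 0, 0, 0]
    - [30, 0, 0, -0.014, 0, 0, 0]
    - [30, 0, 0, -0.014, 0, 0, 0]
    - [30, 0, 0, -0.014, 0, 0, 0]
    - [30, 0, 0, -0.014, 0, 0, 0]
    - [30, 0, 0, -0.012, 0, 0, 0]
    - [30, 0, 0, 0, 0, 0, 0]

```text
time: 7.63
tool_pos: [551.8, -121.5, 179.0]
tcp_rot: [0.976, 0.012, 0.218, -0.001]
force: [0.5, -0.2, -0.6]
gripper_width: 0.405
grasp_force: 45.2
```

```bash
python3 - <<'E'
from plan import *
np.set_printoptions(precision=1,suppress=True)
s=status.observe();r=R.from_quat(s["tcp_rot"]);t0=np.array(s["tool_pos"])
print(s["time"],t0,s["gripper_width"],s["grasp_force"],s["force"])
P=[viewer.get_image(n) for n in("scene","top","wrist")]
e=t0+r.apply([0,0,54])
for p in P:
    w=proj(p,e,s)[0]
    print("pred tip",w,[(np.array(d["centre"]),round(d["conf"],2)) for d in tip_of("tube",p) if np.linalg.norm(d["centre"]-w)<40])
V=tool_rot(np.array([0,0,-1.]),r.as_matrix()[:,1])
rows(t0,r,np.array([616.3,238.6,95+45+54]),V,20,30)
E
```

```text
7.6333 [ 551.8 -121.5  179. ] 0.4051183164136755 45.19083917140961 [ 0.5 -0.2 -0.6]
pred tip [281.3 214.3] [(array([283.3, 215.5]), 0.97), (array([248.5, 200.2]), 0.59)]
pred tip [307.3 194.9] [(array([303.6, 194.4]), 0.83)]
pred tip [278.2 215.3] [(array([275.9, 211.4]), 0.97)]
[[30, 0.004, -0.018, 0.001, 0.0, -1.3, 0.0], [30, 0.004, -0.018, 0.001, 0.0, -1.3, 0.0], [30, 0.004, -0.018, 0.001, 0.0, -1.3, 0.0], [30, 0.004, -0.018, 0.001, 0.0, -1.3, 0.0], [30, 0.004, -0.018, 0.0, 0.0, -1.2, 0.0], [30, 0.004, -0.018, 0.0, 0.0, -1.3, 0.0], [30, 0.004, -0.018, 0.0, 0.0, -1.2, 0.0], [30, 0.004, -0.018, 0.0, 0.0, -1.3, 0.0], [30, 0.004, -0.018, 0.0, 0.0, -1.2, 0.0], [30, 0.004, -0.018, 0.0, 0.0, -1.3, 0.0]]
[[30, 0.003, -0.018, 0.0, 0.0, -1.2, 0.0], [30, 0.004, -0.018, 0.0, 0.0, -1.3, 0.0], [30, 0.003, -0.018, -0.0, 0.0, -1.2, 0.0], [30, 0.004, -0.018, -0.0, 0.0, -1.3, 0.0], [30, 0.003, -0.018, -0.0, 0.0, -1.2, 0.0], [30, 0.004, -0.018, -0.0, 0.0, -1.3, 0.0], [30, 0.003, -0.018, -0.0, 0.0, -1.2, 0.0], [30, 0.004, -0.017, -0.001, 0.1, -1.3, 0.0], [30, 0.003, -0.018, -0.001, 0.0, -1.2, 0.0], [30, 0.004, -0.017, -0.0, 0.1, -1.3, 0.0]]
end [616.7 238.2 193.7] goal [616.3 238.6 194. ] deg off 0.04
```

Request:
jog_arm:
  targets:
    - [30, 0.004, -0.018, 0.001, 0, -1.3, 0]
    - [30, 0.004, -0.018, 0.001, 0, -1.3, 0]
    - [30, 0.004, -0.018, 0.001, 0, -1.3, 0]
    - [30, 0.004, -0.018, 0.001, 0, -1.3, 0]
    - [30, 0.004, -0.018, 0, 0, -1.2, 0]
    - [30, 0.004, -0.018, 0, 0, -1.3, 0]
    - [30, 0.004, -0.018, 0, 0, -1.2, 0]
    - [30, 0.004, -0.018, 0, 0, -1.3, 0]
    - [30, 0.004, -0.018, 0, 0, -1.2, 0]
    - [30, 0.004, -0.018, 0, 0, -1.3, 0]

```text
time: 8.77
tool_pos: [586.7, 61.2, 184.2]
tcp_rot: [0.994, 0.013, 0.106, -0.001]
force: [0.0, -0.1, -0.3]
gripper_width: 0.408
grasp_force: 45.2
```

Request:
jog_arm:
  targets:
    - [30, 0.003, -0.018, 0, 0, -1.2, 0]
    - [30, 0.004, -0.018, 0, 0, -1.3, 0]
    - [30, 0.003, -0.018, 0, 0, -1.2, 0]
    - [30, 0.004, -0.018, 0, 0, -1.3, 0]
    - [30, 0.003, -0.018, 0, 0, -1.2, 0]
    - [30, 0.004, -0.018, 0, 0, -1.3, 0]
    - [30, 0.003, -0.018, 0, 0, -1.2, 0]
    - [30, 0.004, -0.017, 0, 0, -1.3, 0]
    - [30, 0.003, -0.018, 0, 0, -1.2, 0]
    - [30, 0.004, -0.017, 0, 0.1, -1.3, 0]

```text
time: 9.6
tool_pos: [616.8, 240.1, 187.8]
tcp_rot: [1.0, 0.013, -0.003, -0.0]
force: [-0.4, -0.1, -0.7]
gripper_width: 0.41
grasp_force: 45.2
```

Request:
jog_arm:
  targets:
    - [30, 0, 0, 0, 0, 0, 0]
    - [30, 0, 0, 0, 0, 0, 0]
    - [30, 0, 0, 0, 0, 0, 0]

```text
time: 9.85
tool_pos: [616.7, 238.6, 188.0]
tcp_rot: [1.0, 0.013, -0.002, -0.0]
force: [-0.4, -0.1, -0.5]
gripper_width: 0.409
grasp_force: 45.2
```

```bash
cat > chk.py <<'E'
from plan import *
np.set_printoptions(precision=1,suppress=True)
s=status.observe();r=R.from_quat(s["tcp_rot"]);t0=np.array(s["tool_pos"])
print(s["time"],t0,r.as_matrix()[:,2].round(3),s["gripper_width"],s["grasp_force"],s["force"],s["joint_pos"])
e=t0+r.apply([0,0,54]);W=np.array([616.3,238.6,95.])
rays=[];wr=[]
for n in("scene","top","wrist"):
    p=viewer.get_image(n); save(p,"c_"+n+".png")
    w=proj(p,e,s)[0]
    c=[d for d in tip_of("tube",p) if np.linalg.norm(d["centre"]-w)<40]
    m=tip_of("well",p)
    print(n,"pred tip",w,[(np.array(d["centre"]),round(d["conf"],2)) for d in c],"well pred",proj(p,W,s)[0],[(np.array(d["centre"]),round(d["conf"],2)) for d in m[:2]])
    if c: rays.append(ray(p,c[0]["centre"],s)); print("  tip at pred height",onz(p,c[0]["centre"],e[2],s))
    if m: wr.append(ray(p,m[0]["centre"],s)); print("  well",onz(p,m[0]["centre"],95,s))
print("tip3d",meet(rays),"pred",e)
if wr: print("well3d",meet(wr))
E
python3 chk.py
```

```text
9.85 [616.7 238.6 188. ] [-0.  0. -1.] 0.40939814937647434 45.23723244667053 [-0.4 -0.1 -0.5] [0.3 0.3 1.2 0.  1.6 1.8]
scene pred tip [377.6 105.2] [(array([378.4, 104.7]), 0.78)] well pred [374.4 117. ] [(array([373.9, 118.5]), 0.95), (array([378.8, 105.7]), 0.38)]
  tip at pred height [617.5 241.2 134. ]
  well [617.2 233.4  95. ]
top pred tip [136.9 174.5] [(array([134.5, 176.7]), 0.74)] well pred [143.  177.8] [(array([144.8, 176.7]), 0.57)]
  tip at pred height [611.7 243.7 134. ]
  well [618.7 234.7  95. ]
wrist pred tip [278.2 215. ] [(array([276.2, 214.7]), 0.84)] well pred [278.3 199.7] [(array([279. , 197.7]), 0.66), (array([275.4, 212.1]), 0.61)]
  tip at pred height [616.7 240.  134. ]
  well [618.  238.1  95. ]
tip3d [615.  242.5 131.9] pred [616.5 238.7 134. ]
well3d [617.6 236.8  91.9]
```

Tip and well agree within about 2 mm. I'll correct by +1 mm x and +2 mm y in tool axes and lower until the tip is just above the mouth.

Request:
jog_arm:
  targets:
    - [30, 0.001, 0.002, 0.005, 0, 0, 0]
    - [30, 0, 0, 0.008, 0, 0, 0]
    - [30, 0, 0, 0.008, 0, 0, 0]
    - [30, 0, 0, 0.008, 0, 0, 0]
    - [30, 0, 0, 0.005, 0, 0, 0]
    - [30, 0, 0, 0, 0, 0, 0]
    - [30, 0, 0, 0, 0, 0, 0]

```text
time: 10.88
tool_pos: [617.6, 236.9, 154.4]
tcp_rot: [1.0, 0.013, -0.002, -0.0]
force: [0.1, 0.7, -0.0]
gripper_width: 0.408
grasp_force: 45.2
```

```bash
python3 chk.py; python3 - <<'E'
import cv2,numpy as np
a=cv2.resize(cv2.imread("pics/c_wrist.png")[150:350,200:360],(480,600),interpolation=2)
b=cv2.resize(cv2.imread("pics/c_scene.png")[60:160,320:420],(320,320),interpolation=2)
c=cv2.resize(cv2.imread("pics/c_top.png")[130:220,95:195],(320,280),interpolation=2)
cv2.imwrite("pics/w7.png",np.hstack([a,np.vstack([b,c])]))
E
```

```text
10.8833 [617.6 236.9 154.4] [-0.  0. -1.] 0.40788268100541025 45.23693025112152 [ 0.1  0.7 -0. ] [0.2 0.3 1.3 0.  1.5 1.8]
scene pred tip [375. 116.] [(array([376.3, 117.7]), 0.58)] well pred [374.4 117. ] [(array([375. , 115.3]), 0.89), (array([277.5, 265.2]), 0.64)]
  tip at pred height [622.3 233.6 100.4]
  well [615.2 244.2  95. ]
top pred tip [142.9 176.8] [(array([143.1, 177.3]), 0.56)] well pred [143.  177.8] [(array([144.4, 174.8]), 0.75)]
  tip at pred height [616.4 236.6 100.4]
  well [622.9 235.8  95. ]
wrist pred tip [278.2 215. ] [(array([275.8, 211. ]), 0.76)] well pred [275.9 214. ] [(array([273.2, 212. ]), 0.94)]
  tip at pred height [620.2 238.7 100.4]
  well [617.7 240.5  95. ]
tip3d [618.9 239.1  94. ] pred [617.4 237.  100.4]
well3d [619.5 237.2 101.4]
```

View pics/w7.png

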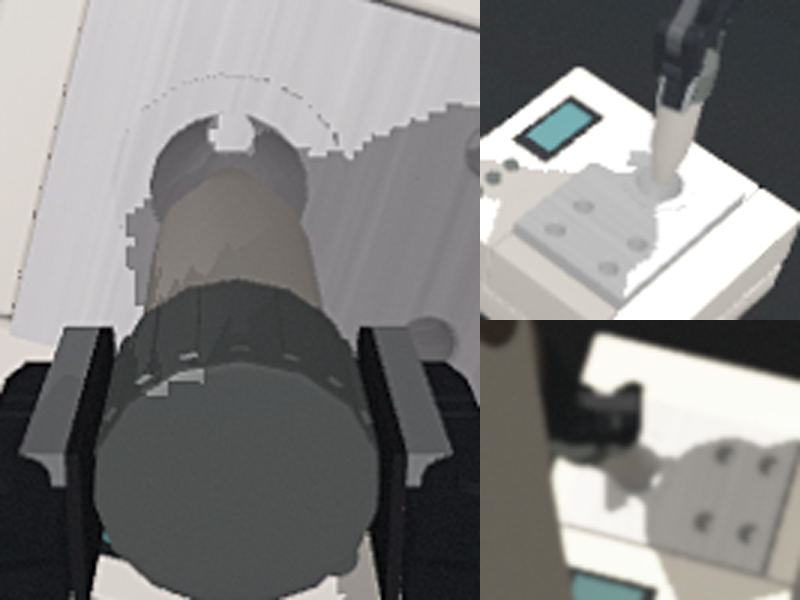

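The wrist panel shows the tip at crop (235,193) over the mouth centre at (229,187), so the tube is about 1.4 mm too far toward tool +y. I'll correct 1 mm and lower, slowly near the end.

Request:
jog_arm:
  targets:
    - [30, 0, -0.001, 0.004, 0, 0, 0]
    - [30, 0, 0, 0.006, 0, 0, 0]
    - [30, 0, 0, 0.006, 0, 0, 0]
    - [30, 0, 0, 0.006, 0, 0, 0]
    - [30, 0, 0, 0.006, 0, 0, 0]
    - [30, 0, 0, 0.006, 0, 0, 0]
    - [30, 0, 0, 0.005, 0, 0, 0]
    - [30, 0, 0, 0.003, 0, 0, 0]
    - [30, 0, 0, 0, 0, 0, 0]
    - [30, 0, 0, 0, 0, 0, 0]

```text
time: 12.17
tool_pos: [617.6, 238.0, 112.7]
tcp_rot: [1.0, 0.013, -0.002, -0.001]
force: [-0.2, 0.1, -0.5]
gripper_width: 0.406
grasp_force: 45.2
```

Request:
jog_arm:
  targets:
    - [30, 0, 0, 0.002, 0, 0, 0]
    - [30, 0, 0, 0.002, 0, 0, 0]
    - [30, 0, 0, 0.002, 0, 0, 0]
    - [30, 0, 0, 0, 0, 0, 0]

```text
time: 12.5
tool_pos: [617.4, 238.0, 106.3]
tcp_rot: [1.0, 0.013, -0.002, -0.001]
force: [-0.3, -0.4, -1.4]
gripper_width: 0.405
grasp_force: 45.2
```

Request:
jog_arm:
  targets:
    - [30, 0, 0, 0.001, 0, 0, 0]
    - [30, 0, 0, 0.001, 0, 0, 0]
    - [30, 0, 0, 0.001, 0, 0, 0]
    - [30, 0, 0, 0.001, 0, 0, 0]
    - [30, 0, 0, 0, 0, 0, 0]

```text
time: 12.92
tool_pos: [617.5, 238.0, 102.5]
tcp_rot: [1.0, 0.013, -0.002, -0.001]
force: [-0.8, 0.5, -1.4]
gripper_width: 0.407
grasp_force: 45.2
```

Request:
jog_arm:
  targets:
    - [30, 0, 0, 0.001, 0, 0, 0]
    - [30, 0, 0, 0.001, 0, 0, 0]
    - [30, 0, 0, 0, 0, 0, 0]

```text
time: 13.17
tool_pos: [617.4, 238.0, 100.5]
tcp_rot: [1.0, 0.013, -0.002, -0.001]
force: [-0.0, -0.2, -1.5]
gripper_width: 0.405
grasp_force: 45.2
```

Request:
jog_arm:
  targets:
    - [30, 0, 0, 0.001, 0, 0, 0]
    - [30, 0, 0, 0.001, 0, 0, 0]
    - [30, 0, 0, 0, 0, 0, 0]

```text
time: 13.42
tool_pos: [617.4, 237.9, 98.6]
tcp_rot: [1.0, 0.013, -0.002, -0.0]
force: [0.5, -2.3, -0.4]
gripper_width: 0.406
grasp_force: 45.3
```

Request:
jog_arm:
  targets:
    - [30, 0, 0, 0.001, 0, 0, 0]
    - [30, 0, 0, 0, 0, 0, 0]

```text
time: 13.58
tool_pos: [617.5, 237.9, 97.8]
tcp_rot: [1.0, 0.013, -0.002, -0.0]
force: [-0.5, -2.5, 1.7]
gripper_width: 0.406
grasp_force: 45.3
```

Request:
jog_arm:
  targets:
    - [30, 0, 0, 0.001, 0, 0, 0]
    - [30, 0, 0, 0, 0, 0, 0]

```text
time: 13.75
tool_pos: [617.8, 238.0, 97.5]
tcp_rot: [1.0, 0.013, -0.002, -0.001]
force: [-2.2, -2.1, 7.7]
gripper_width: 0.409
grasp_force: 46.0
```

Contact on the wall: the outside force pushes toward -x and -y. I'll yield 0.7 mm that way and lower further.

Request:
jog_arm:
  targets:
    - [30, -0.0007, 0.0007, 0, 0, 0, 0]
    - [30, 0, 0, 0.0005, 0, 0, 0]
    - [30, 0, 0, 0, 0, 0, 0]

```text
time: 14.0
tool_pos: [617.5, 237.7, 97.5]
tcp_rot: [1.0, 0.013, -0.001, -0.001]
force: [-0.3, 0.9, 10.4]
gripper_width: 0.404
grasp_force: 46.3
```

Request:
jog_arm:
  targets:
    - [30, 0, 0, 0.0007, 0, 0, 0]
    - [30, 0, 0, 0, 0, 0, 0]

```text
time: 14.17
tool_pos: [617.6, 237.8, 97.4]
tcp_rot: [1.0, 0.013, -0.001, -0.001]
force: [-2.1, 0.3, 16.2]
gripper_width: 0.407
grasp_force: 46.9
```

The tube no longer sinks while Fz rises and the sideways force is near zero, at the expected height (97.4 against 97), so the taper is home. I'll ease the pressure and release.

Request:
jog_arm:
  targets:
    - [30, -0.0003, 0, -0.001, 0, 0, 0]
    - [30, 0, 0, 0, 0, 0, 0]
    - [45, 0, 0, 0, 0, 0, 0]
    - [55, 0, 0, 0, 0, 0, 0]
    - [65, 0, 0, 0, 0, 0, 0]
    - [75, 0, 0, 0, 0, 0, 0]
    - [75, 0, 0, 0, 0, 0, 0]
    - [75, 0, 0, 0, 0, 0, 0]
    - [75, 0, 0, 0, 0, 0, 0]

```text
time: 14.92
tool_pos: [616.5, 237.3, 96.5]
tcp_rot: [1.0, 0.013, -0.002, -0.001]
force: [-0.0, 0.2, 0.1]
gripper_width: 0.747
grasp_force: 0.0
```

```bash
python3 - <<'E'
from plan import *
np.set_printoptions(precision=1,suppress=True)
s=status.observe();p=viewer.get_image("wrist")
print(s["time"],s["tool_pos"],s["gripper_width"],s["force"])
t=np.array([617.4,237.8,43]);print("pred cap end",proj(p,t+[0,0,118],s),"mid",proj(p,t+[0,0,80],s))
for d in cut_out("tube",p)[:3]+search_frame("tube",p)[:2]: print(np.array(d["centre"]),d["conf"])
# cap face circle
g=cv2.cvtColor(p["image"],cv2.COLOR_RGB2GRAY)
print(cv2.HoughCircles(g,cv2.HOUGH_GRADIENT,1,40,param1=80,param2=25,minRadius=35,maxRadius=60))
E
```

```text
14.9167 [616.5 237.3  96.5] 0.7471960337382888 [-0.   0.2  0.1]
pred cap end [[276.5 313.3]] mid [[277.  266.7]]
[274.4 291.5] 0.84
[275.5 287.7] 0.93
[[[282.5 309.5  40.5]]]
```

Released with no residual force, and the tube is standing as predicted. Withdrawing straight up.

Request:
jog_arm:
  targets:
    - [75, 0, 0, -0.006, 0, 0, 0]
    - [75, 0, 0, -0.012, 0, 0, 0]
    - [75, 0, 0, -0.018, 0, 0, 0]
    - [75, 0, 0, -0.02, 0, 0, 0]
    - [75, 0, 0, -0.02, 0, 0, 0]
    - [75, 0, 0, -0.02, 0, 0, 0]
    - [75, 0, 0, -0.02, 0, 0, 0]
    - [75, 0, 0, -0.014, 0, 0, 0]
    - [75, 0, 0, 0, 0, 0, 0]
    - [75, 0, 0, 0, 0, 0, 0]

```text
time: 15.9
tool_pos: [617.3, 237.2, 227.9]
tcp_rot: [1.0, 0.013, -0.001, -0.001]
force: [-0.5, 0.1, -0.3]
gripper_width: 0.75
grasp_force: 0.0
```

```bash
python3 - <<'E'
from plan import *
np.set_printoptions(precision=1,suppress=True)
t=np.array([617.2,237.7,43]);s=status.observe();print(s["time"],s["tool_pos"],s["force"])
a=np.linspace(0,2*np.pi,24)[:,None]
ring=lambda h,rr:t+np.hstack([rr*np.cos(a),rr*np.sin(a),0*a+h])
for n in("wrist","scene"):
    p=viewer.get_image(n)
    m=np.zeros((420,560),np.uint8)
    for lo,hi,rl,rh in((52,92,15,15),(92,118,18,18)):
        cv2.fillConvexPoly(m,cv2.convexHull(proj(p,np.vstack([ring(lo,rl),ring(hi,rh)]),s).round().astype(np.int32)),1)
    for d in cut_out("tube",p):
        g=d["region"]; i=(g&(m>0)).sum()
        if i: ys,xs=np.nonzero(g);py,px=np.nonzero(m);print(n,d["conf"],"IoU",i/(g|(m>0)).sum(),"box",xs.min(),xs.max(),ys.min(),ys.max(),"pred",px.min(),px.max(),py.min(),py.max())
    print(n,"flat",[(np.array(d["centre"]),round(d["conf"],2)) for d in search_frame("flat_tube",p)[:2]])
E
```

```text
15.9 [617.3 237.2 227.9] [-0.5  0.1 -0.3]
wrist 0.95 IoU 0.9159599074787972 box 252 302 168 232 pred 252 303 171 233
wrist flat []
scene 0.81 IoU 0.8794178794178794 box 370 388 92 122 pred 368 388 91 122
scene flat [(array([269.6, 264.8]), 0.9)]
```

The observed tube outline matches a fully seated upright tube in both views (overlap 0.92 and 0.88). The flat tube is still in its place at about (268,265), so I'm handing in.

```bash
python3 -c "
from workcell import ticket
print(ticket.job_done())"
```

```text
the job is handed in; nothing more can be done
None
```

The long tapered tube is standing upright in the heater's well, lowered in the grip until its taper was home and then released; the flat tube was left in its place and the job was handed in at about 16 s.

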